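# Load a lens cell into the lens changer, index it one click and start the reading

### The arm

A 7-joint arm with a two-finger parallel gripper is mounted at the origin on the work surface. World frame = base frame: x ahead of the robot, y to its left, z up, the work surface at z = 0. Lengths are in mm, angles in rad, forces in N, time in s.
With the tool pointing down it reaches from about 400 to 925 mm from the base axis. Payload 4.1 kg.
Tool frame: the origin (TCP) lies between the finger pads, 19 mm behind the fingertips; this is the grasp point; z points along the fingers, y is the line along which they close (so a half turn about z gives the same grasp; the last joint's range is limited). The gripper opens to 85 mm and grips with 20 to 120 N. Pads are 22 mm wide; open, the fingers measure 114 mm over their backs; the gripper's body (76 mm by 85 mm) begins 54 mm behind the grasp point. The pads swing forward as they close: fully open they stand 13 mm farther back than shut.
Start: joints at [-1.418, 0.398, 0.045, 1.537, -0.019, 1.207, -0.051], TCP at [161.922, 629.541, 250.047] pointing down, gripper open.
Joint ranges: [-2.82, 2.82], [-0.49, 2.23], [-1.37, 1.46], [0, 2.46], [-1.36, 4.5], [0.23, 2], [-2.94, 2.94]. Speed limits (rad/s): [2.57, 2.57, 3.14, 3.14, 3.14, 3.14, 3.14].

### API

Orientations are given as a 3x3 rotation matrix whose columns are the frame's x, y, z axes.
In Python, from workcell import env, eyes gives the robot as it stands.
- The arm moves only by the shell command python3 -m handwheel 'ROWS' [FORCE]. ROWS is JSON, a list of rows, each a list of 3 entries, a list of its own where there are three numbers: the opening, from -1 (shut) to 1 (fully open), then the shift along the tool's x, y, z normalised to -1 to 1, where 1 is 300 mm, then the turn about the tool's z normalised to -1 to 1, where 1 is 30 degrees. In form: [[fingers, [x, y, z], twist], ...]. A call has 1 to 12 rows; each row is the pose to reach, as a shift and turn from the pose commanded when the call began, along the tool's axes at that moment; what a row does not reach only later rows make up. A row lasts 1/10 s, in which the tool goes at most 50 mm and 8.59 degrees, less where a joint would pass 70% of its speed; a pose out of reach is approached as far as the arm can. A call with a number of a shift or a turn outside -1 to 1 is refused whole. A call with a gripper value outside its range is refused whole. The fingers move at their own pace and stop on an object; FORCE is the grip in N (left out, the last holds). Time passes only in rows, so rows that repeat a pose let the fingers close. It gives the time, the measured TCP pose, the force, the opening and the grip force at its end, in the units of the state.
- env.get_state(): the state, without advancing time (a new reading comes with each control period).
- eyes.snapshot(name): name is "side" or "top"; returns the picture (400x640x3 uint8, red, green, blue); there is no depth.
- eyes.calibration(name): a dict with "intrinsics" (3x3 intrinsics, pixels), "view" (4x4, takes a point from world to camera coordinates). Camera axes: x right, y up, looking along -z (the intrinsics and any distortion apply to the point x, -y, -z); pixel columns grow to the right and rows downward; lengths in mm; the calibration is good to about 2 mm. A picture is of the moment at which its call begins. calibration takes no time and is no camera call.
- env.job_done(): hands the job in; it is judged then, once.
The state is a dict: "time": time; "q": joint angles; "dq": joint speeds; "tau": joint torques, N m; "position": TCP position; "tool_rot": TCP orientation; "force": force on the tool from outside, world axes, zero at the start; "torque": the same for the moment, N m; "finger_gap": finger opening in mm; "grasp_force": force on a finger pad.
Only numpy, scipy, OpenCV 4.12 (cv2) and the standard library are available. Lean on these libraries where they do the work, as an engineer would, in place of code of your own. Each camera call takes 0.05 s, during which the arm holds its last target. There are 200 camera calls.

### The job

Take the yellow lens cell with the amber lens from the wooden rack and lower it upright, right down into the empty pocket at the green load mark of the lens changer before letting it go. Then turn the carousel one click clockwise (seen from above), so that the cell clicks in at the reading head, and after that press the blue button on top of the head all the way down and release it. Leave the other lens cells, the spectacle case and the screwdriver alone.

Things in the scene. Friction and masses are not known exactly. Their poses are not given: they have to be found in the camera images.
- cell_amber: The lens cell to load: round, upright, about 70 g. Yellow body 34 mm dia from 14 to 44 mm above its foot, amber lens dome on top (to 48 mm), below it an aluminium spigot 28 mm dia, 14 mm long, foot chamfered 3 mm. Origin: centre of the foot, z up. Starts in a rack hole, foot 10 mm above the table. A grip with the TCP 36 mm above the foot keeps the fingertips clear of rack and pocket rim
- cell_green: Blue lens cell like the amber one in shape and size (spigot 28 mm dia, body 34 mm dia, 48 mm high, about 70 g) with a green lens; its origin is the centre of its underside, z up. A bystander: leave it in the rack
- cell_clear: Red lens cell like the amber one in shape and size (spigot 28 mm dia, body 34 mm dia, 48 mm high, about 70 g) with a clear lens; its origin is the centre of its underside, z up. A bystander: leave it in the rack
- cell_done: Grey lens cell like the amber one in shape and size (spigot 28 mm dia, body 34 mm dia, 48 mm high, about 70 g) with a clear lens, already read. It stands loose in the carousel pocket straight across from the load mark at the start and rides along with the carousel. Origin: centre of its underside, z up. Leave it in its pocket
- rack: Fixed plywood block 200 x 64 x 22 mm with three holes 62 mm apart along its x axis (31 mm dia, 12 mm deep, floor 10 mm above the table), each holding a lens cell; which cell is in which hole varies. Origin: centre of the underside
- changer: Fixed white round base of the lens changer, 216 mm dia, 38 mm high; origin: centre of the underside, on the carousel's axis. Load mark: a green tongue 30 mm wide on its -x side, out to 140 mm from the axis, 12 mm high. The reading head (white box 60 x 62 mm, 85 mm high, black tube pointing inwards) stands 60 degrees clockwise, seen from above, from the load mark, its centre 150 mm from the axis
- carousel (a joint): Angle of the carousel, rad, 0 at the start, growing clockwise seen from above. An aluminium disc 184 mm dia with six pockets on a 68 mm radius and a click stop every 60 degrees (1.047 rad); leaving a stop takes about 0.1 N m, and when let go the carousel is pulled into the nearest stop by itself
- pocket (a point): Centre of the floor of the empty pocket at the load mark at the start; moves with the carousel. Grey cup 31 mm inside, 37 mm outside dia, 12 mm deep; floor 53 mm, rim 65 mm above the table. A cell fully home stands with its foot on this floor. Both neighbouring pockets are empty too
- knob (a point): Point on the carousel's axis 92 mm above the table, in the middle of the black bar knob that turns the carousel: bar 14 mm wide, 44 mm long, from 74 to 106 mm above the table, on a 16 mm stem. The bar's length lies along the line from this point to pocket; grip it across its width
- read_button (a joint): Travel of the blue push button in m: 0 out, 0.006 fully down; fully down takes 5 N, and it springs back
- read_button_top (a point): Centre of the top face of the blue button, 28 mm dia, on top of the reading head (about 107 mm above the table); it is pressed straight down
- case: Bystander: a loose spectacle case, dark blue over black, 62 x 155 x 42 mm; origin: centre of the underside
- screwdriver: Bystander: a loose screwdriver 160 mm long lying on the table; origin: centre of the underside, its length along its x axis
There are look-alikes about, which are no part of the job. Of the things that look like the cell_amber, the larger one is meant.

How it is judged:
By the outcome, as a careful person would: the job done as asked, in the order asked, and still so for the second after the job is handed in, with the robot touching nothing.
It also fails if it takes over 58 s, if anything falls off the work surface, if the arm or the gripper's body presses on something with over 40 N, if the wrist force passes 120 N, or if a joint passes its speed limit or range.

## Working session

There is one attempt and no reset: what is moved stays moved. The work goes in short steps, Python scripts to look and compute and a shell command to move; the robot and the scene stay as the last step left them, time stands still between calls to the robot, and variables do not carry over. Pictures are saved under pics/ and viewed, at most 10 in all, crops included, and the job is handed in when it is done.

```bash
ls; mkdir -p pics; python3 - <<'E'
from workcell import env, eyes
import cv2, numpy as np
for n in ("top","side"):
    im=eyes.snapshot(n); cv2.imwrite(f"pics/{n}0.png",im[:,:,::-1]); c=eyes.calibration(n); print(n,np.round(c["intrinsics"],1).tolist(),np.round(c["view"],3).tolist(),[k for k in c])
s=env.get_state();print(s["time"],s["position"],np.round(s["tool_rot"],3).tolist(),s["finger_gap"])
E
```

```text
pics
top [[476.3, 0.0, 318.5], [0.0, 476.3, 200.4], [0.0, 0.0, 1.0]] [[-0.015, -1.0, 0.002, 41.332], [0.994, -0.015, 0.104, -530.351], [-0.104, 0.004, 0.995, -1246.475], [0.0, 0.0, 0.0, 1.0]] ['intrinsics', 'view']
side [[407.6, 0.0, 322.2], [0.0, 407.6, 199.2], [0.0, 0.0, 1.0]] [[0.949, -0.315, 0.003, -474.779], [0.219, 0.665, 0.714, -197.081], [-0.227, -0.677, 0.7, -1053.083], [0.0, 0.0, 0.0, 1.0]] ['intrinsics', 'view']
0.1 [161.78022873 628.99999779 249.07369773] [[-0.968, 0.249, -0.0], [0.249, 0.968, -0.002], [-0.0, -0.002, -1.0]] 85.64570384724637
```

View pics/top0.png

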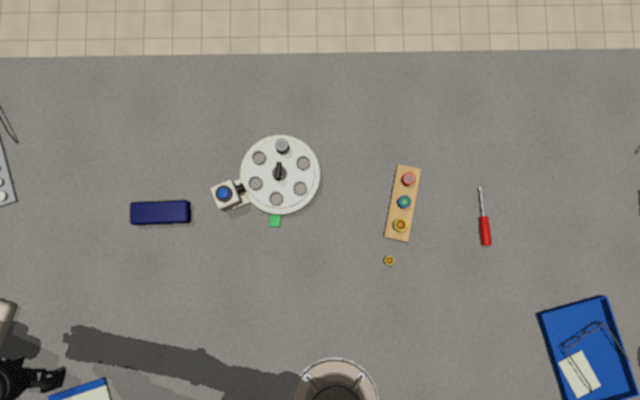

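View pics/side0.png

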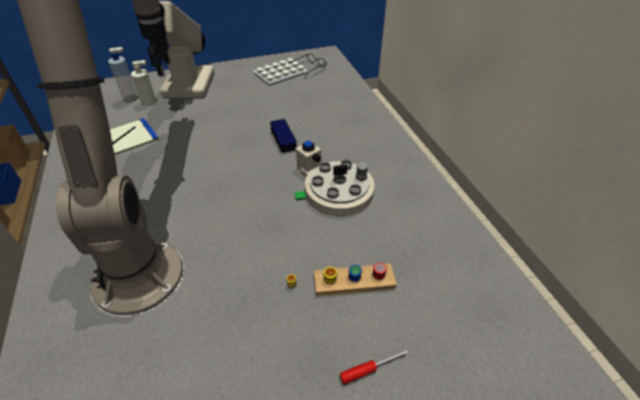

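The top view has two yellow candidates: the cell in the near rack hole at (400,226), and a small one loose on the table at (389,260). I choose (400,226), because it is larger and sits in the rack. I'll check it in a crop and measure.

```bash
cat > h.py <<'E'
from workcell import env, eyes
import cv2, numpy as np
C={n:eyes.calibration(n) for n in ("top","side")}
def ray(n,p):
    V=np.array(C[n]["view"]);K=np.array(C[n]["intrinsics"]);R,t=V[:3,:3],V[:3,3]
    d=np.linalg.inv(K)@[p[0],p[1],1]; return -R.T@t, R.T@(d*[1,-1,-1])
def on(n,p,z):
    o,d=ray(n,p); return o+d*(z-o[2])/d[2]
def proj(n,P):
    V=np.array(C[n]["view"]);K=np.array(C[n]["intrinsics"]);c=V[:3,:3]@P+V[:3,3];u=K@(c*[1,-1,-1]);return u[:2]/u[2]
def tri(p,q):
    A=np.zeros((3,3));b=np.zeros(3)
    for n,x in(("top",p),("side",q)):
        o,d=ray(n,x);d/=np.linalg.norm(d);M=np.eye(3)-np.outer(d,d);A+=M;b+=M@o
    return np.linalg.solve(A,b)
def blobs(n,im,lo,hi,box,amin=15):
    x0,y0,x1,y1=box
    m=cv2.inRange(cv2.cvtColor(im[y0:y1,x0:x1],cv2.COLOR_RGB2HSV),lo,hi)
    r=[]
    for c in cv2.findContours(m,cv2.RETR_EXTERNAL,cv2.CHAIN_APPROX_NONE)[0]:
        c=c+[x0,y0]; f=np.zeros(im.shape[:2],np.uint8); cv2.drawContours(f,[c],-1,1,-1); M=cv2.moments(f,True)
        if M["m00"]>=amin: r.append((np.round([M["m10"]/M["m00"],M["m01"]/M["m00"]],2),int(M["m00"]),c))
    return sorted(r,key=lambda b:-b[1])
E
python3 - <<'E'
from h import *
T=eyes.snapshot("top");S=eyes.snapshot("side")
def show(l,n,im,lo,hi,box,z,a=15):
    for p,A,c in blobs(n,im,lo,hi,box,a)[:8]: print(l,n,p,A,cv2.minAreaRect(c)[1:],np.round(on(n,p,z),1))
Y=((18,120,90),(34,255,255))
show("yel","top",T,*Y,(370,205,425,275),54); show("yel","side",S,*Y,(280,255,345,295),54)
B=((100,120,60),(125,255,255))
show("btn","top",T,*B,(205,170,245,215),107); show("btn","side",S,*B,(297,135,325,157),107)
G=((45,120,60),(80,255,255))
show("tongue","top",T,*G,(260,205,295,235),12)
D=((0,0,0),(180,255,70))
show("knob","top",T,*D,(262,155,300,185),106,5)
W=((0,0,150),(180,60,255))
show("base","top",T,*W,(230,125,330,220),38,300)
a=cv2.resize(T[125:225,205:325],(600,500),interpolation=3)
b=cv2.resize(T[205:275,370:425],None,fx=5,fy=5,interpolation=3)
o=np.zeros((500,800,3),np.uint8);o[:,:600]=a;o[:350,600:]=b[:, :200]
cv2.imwrite("pics/c1.png",o[:,:,::-1])
E
```

```text
yel top [399.58 224.5 ] 161 ((13.0, 14.0), 90.0) [ 461.8 -176.8   54. ]
yel top [388.5  260.04] 68 ((9.192388534545898, 7.77817440032959), 45.0) [ 370.3 -145.2   54. ]
yel side [329.99 275.33] 246 ((16.00048065185547, 17.985036849975586), 7.125016689300537) [ 457.  -190.1   54. ]
yel side [290.96 278.5 ] 74 ((9.0, 8.0), 90.0) [ 364.6 -169.2   54. ]
btn top [222.45 192.83] 104 ((10.60660171508789, 10.60660171508789), 45.0) [545.3 274.6 107. ]
btn side [307.91 143.53] 43 ((5.0, 8.0), 90.0) [541.3 266.6 107. ]
tongue top [274.62 220.21] 103 ((10.0, 10.0), 90.0) [480.6 152.5  12. ]
knob top [278.55 171.57] 65 ((16.0, 6.0), 90.0) [597.4 133.5 106. ]
base top [278.95 173.95] 5167 ((82.84286499023438, 80.04511260986328), 13.626993179321289) [602.3 137.9  38. ]
```

View pics/c1.png

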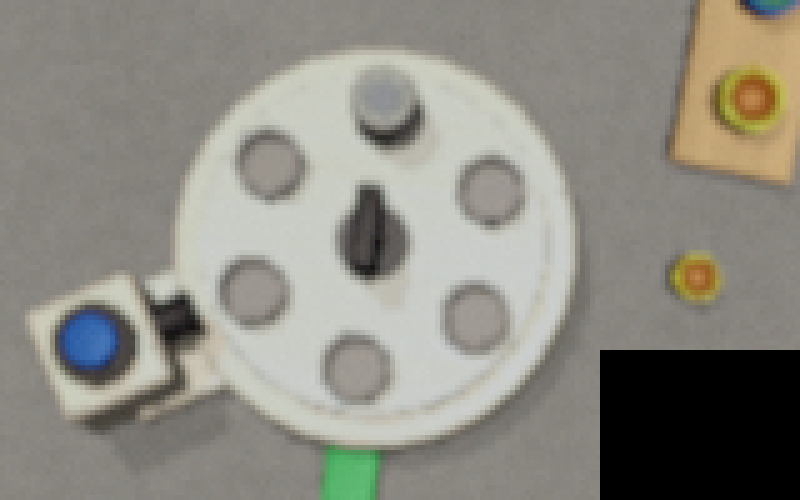

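The crop shows the amber cell in its yellow body in the rack at about (399.5,225), clearly larger than the loose one at (389,260). The empty load pocket is at about (276.4,198.6), in front of the green tongue. Next I'll get sub-pixel positions for the cups.

```bash
python3 - <<'E'
from h import *
from scipy.optimize import least_squares
T=eyes.snapshot("top");S=eyes.snapshot("side")
def soft(im,p,r,dark=True):  # weighted centroid of darkness in window
    g=cv2.cvtColor(im,cv2.COLOR_RGB2GRAY).astype(float)
    p=np.array(p,float)
    for _ in range(4):
        yy,xx=np.mgrid[:400,:640]; d=np.hypot(xx-p[0],yy-p[1]); w=np.where(d<r,np.clip(205-g,0,60),0)
        p=np.array([(w*xx).sum(),(w*yy).sum()])/w.sum()
    return p
cups=[soft(T,q,10) for q in ((276.4,198.6),(255.8,183.3),(259,158),(303.2,163.2),(300.2,188.6))]
P=np.array([on("top",c,65) for c in cups]); print(np.round(cups,2).tolist()); print(np.round(P,1).tolist())
ang=np.radians([0,-60,-120,120,60]) # clockwise positions negative
def f(v): a=v[2]+ang; return np.r_[v[0]+68*np.cos(a)-P[:,0],v[1]+68*np.sin(a)-P[:,1]]
s=least_squares(f,[600,136,3.1]); print("axis,phase",np.round(s.x,3),"res",np.round(s.fun,1))
a=s.x[2];print("pocket",s.x[:2]+68*np.array([np.cos(a),np.sin(a)]))
h=a-np.pi/3; print("head pred",s.x[:2]+150*np.array([np.cos(h),np.sin(h)]))
for z in(65,): print("side px of pocket",proj("side",np.r_[s.x[:2]+68*np.array([np.cos(a),np.sin(a)]),65]), "axis", proj("side",np.r_[s.x[:2],106]))
# lens
L=((8,140,80),(17,255,255))
for n,im,b in(("top",T,(388,212,412,238)),("side",S,(318,262,342,286))):
    for p,A,c in blobs(n,im,*L,b,6)[:2]: print("lens",n,p,A,on(n,p,55.5).round(1))
Y=((8,120,70),(36,255,255))
for p,A,c in blobs("top",T,(18,120,90),(36,255,255),(388,212,412,238)): print("body ell",cv2.fitEllipse(c), on("top",cv2.fitEllipse(c)[0],54).round(1))
# rack outline
for p,A,c in blobs("top",T,(8,40,120),(22,150,255),(375,155,430,250),200): print("rack",cv2.minAreaRect(c), on("top",cv2.minAreaRect(c)[0],22).round(1))
o=np.hstack([cv2.resize(S[140:220,280:385],None,fx=5,fy=5,interpolation=3)[:,:500],cv2.resize(S[255:300,280:330+10],None,fx=5,fy=5,interpolation=3)[:225].copy() if 0 else np.pad(cv2.resize(S[255:300,280:340],None,fx=5,fy=5,interpolation=3),((0,175),(0,0),(0,0)))])
cv2.imwrite("pics/s1.png",o[:,:,::-1])
E
```

```text
[[275.83, 198.65], [255.21, 183.1], [258.69, 157.49], [302.85, 162.81], [299.89, 188.43]]
[[533.2, 144.3, 65.0], [574.7, 197.8, 65.0], [642.3, 188.6, 65.0], [626.5, 73.0, 65.0], [559.0, 81.5, 65.0]]
axis,phase [600.612 135.231   3.008] res [ 0.1  0.1 -0.2 -0.   0.1  0.   0.4  0.5 -0.7 -0.1]
pocket [533.22196946 144.3165442 ]
head pred [543.64170874 273.9908633 ]
side px of pocket [317.48473214 178.60720961] axis [340.0164263  165.44620083]
lens top [400.3  224.13] 47 [ 462.6 -178.5   55.5]
lens side [329.93 271.56] 43 [ 460.1 -180.6   55.5]
body ell ((399.43707275390625, 224.4793701171875), (12.880484580993652, 14.193869590759277), 69.86186981201172) [ 461.8 -176.5   54. ]
rack ((402.4857482910156, 202.525634765625), (25.920019149780273, 75.9059829711914), 10.68491268157959) [ 522.3 -192.1   22. ]
```

View pics/s1.png

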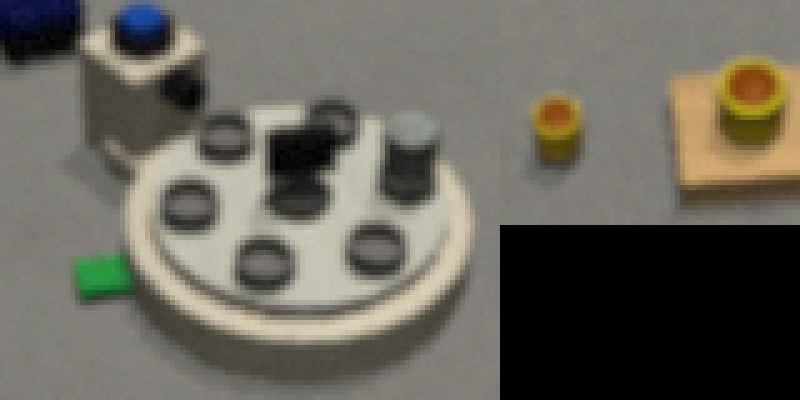

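The side crop agrees: the larger yellow cell is in the rack and the load pocket is empty. The cup fit residuals are below 0.7 mm. Pocket is at about (533.5,144.3), axis (600.6,135.2), cell about (462,-178) and button about (544.5,274.4).

```bash
cat > to.py <<'E'
import sys,numpy as np
from workcell import env
s=env.get_state();R=np.array(s["tool_rot"]);p=np.array(s["position"])
for a in sys.argv[1:]:
    t=np.array([float(v) for v in a.split(",")])
    print(a,np.round(R.T@(t[:3]-p)/300,3))
x=np.degrees(np.arctan2(R[1,0],R[0,0]));print("t",round(s["time"],2),"pos",p.round(1),"toolx deg",x.round(2),"tilt",R[:,2].round(4),"F",np.round(s["force"],1),"gap",round(s["finger_gap"],1),"grip",s["grasp_force"])
E
python3 to.py 320,400,250 460,200,250
```

```text
320,400,250 [-0.701 -0.609 -0.001]
460,200,250 [-1.319 -1.139 -0.   ]
t 0.3 pos [161.9 629.3 249.7] toolx deg 165.58 tilt [-1.e-04 -6.e-04 -1.e+00] F [0.2 0.4 0.5] gap 85.5 grip 0.0
```

```bash
python3 -m handwheel '[[1,[-0.7,-0.61,0],0],[1,[-0.7,-0.61,0],0],[1,[-0.7,-0.61,0],0],[1,[-0.7,-0.61,0],0],[1,[-0.7,-0.61,0],0],[1,[-0.7,-0.61,0],0],[1,[-0.7,-0.61,0],0]]'; python3 to.py 470,170,250
```

```text
time: 1.0
position: [323.3, 395.4, 250.3]
tool_rot: [[-0.966, 0.258, 0.001], [0.258, 0.966, -0.001], [-0.002, -0.001, -1.0]]
force: [-0.1, 0.5, 0.2]
finger_gap: 85.5
grasp_force: 0.0
470,170,250 [-0.666 -0.6    0.003]
t 1.0 pos [323.3 395.4 250.3] toolx deg 165.07 tilt [ 0.0014 -0.0012 -1.    ] F [-0.1  0.5  0.2] gap 85.5 grip 0.0
```

```bash
python3 -m handwheel '[[1,[-0.67,-0.6,0],0],[1,[-0.67,-0.6,0],0],[1,[-0.67,-0.6,0],0],[1,[-0.67,-0.6,0],0],[1,[-0.67,-0.6,0],0],[1,[-0.67,-0.6,0],0],[1,[-0.67,-0.6,0],0]]'; python3 to.py 480,-80,200
```

```text
time: 1.7
position: [471.3, 173.0, 250.2]
tool_rot: [[-0.967, 0.255, 0.001], [0.255, 0.967, -0.001], [-0.001, -0.0, -1.0]]
force: [0.2, -0.1, -0.6]
finger_gap: 85.4
grasp_force: 0.0
480,-80,200 [-0.243 -0.808  0.168]
t 1.7 pos [471.3 173.  250.2] toolx deg 165.24 tilt [ 1.2e-03 -6.0e-04 -1.0e+00] F [ 0.2 -0.1 -0.6] gap 85.4 grip 0.0
```

```bash
python3 -m handwheel '[[1,[-0.24,-0.81,0.16],0],[1,[-0.24,-0.81,0.16],0],[1,[-0.24,-0.81,0.16],0],[1,[-0.24,-0.81,0.16],0],[1,[-0.24,-0.81,0.16],0],[1,[-0.24,-0.81,0.16],0],[1,[-0.24,-0.81,0.16],0]]'; python3 to.py 462,-178,150
```

```text
time: 2.4
position: [478.7, -77.4, 201.7]
tool_rot: [[-0.968, 0.25, -0.001], [0.25, 0.968, 0.001], [0.001, 0.0, -1.0]]
force: [0.3, -0.3, 0.7]
finger_gap: 85.4
grasp_force: 0.0
462,-178,150 [-0.03  -0.339  0.172]
t 2.4 pos [478.7 -77.4 201.7] toolx deg 165.49 tilt [-6.e-04  5.e-04 -1.e+00] F [ 0.3 -0.3  0.7] gap 85.4 grip 0.0
```

```bash
python3 -m handwheel '[[1,[-0.03,-0.34,0.17],0],[1,[-0.03,-0.34,0.17],0],[1,[-0.03,-0.34,0.17],0],[1,[-0.03,-0.34,0.17],0],[1,[-0.03,-0.34,0.17],0],[1,[-0.03,-0.34,0.17],0]]' ; python3 to.py 462,-178,46; python3 - <<'E'
from h import *
o=np.hstack([cv2.resize(eyes.snapshot("top")[180:270,360:440],None,fx=5,fy=5,interpolation=3),cv2.resize(eyes.snapshot("side")[220:310,290:370],None,fx=5,fy=5,interpolation=3)])
cv2.imwrite("pics/g0.png",o[:,:,::-1])
E
```

```text
time: 3.0
position: [463.7, -175.8, 151.5]
tool_rot: [[-0.97, 0.244, 0.002], [0.244, 0.97, 0.001], [-0.001, 0.002, -1.0]]
force: [0.5, -0.0, 0.2]
finger_gap: 85.1
grasp_force: 0.0
462,-178,46 [ 0.004 -0.009  0.352]
t 3.0 pos [ 463.7 -175.8  151.5] toolx deg 165.85 tilt [ 0.0016  0.0013 -1.    ] F [ 0.5 -0.   0.2] gap 85.1 grip 0.0
```

View pics/g0.png

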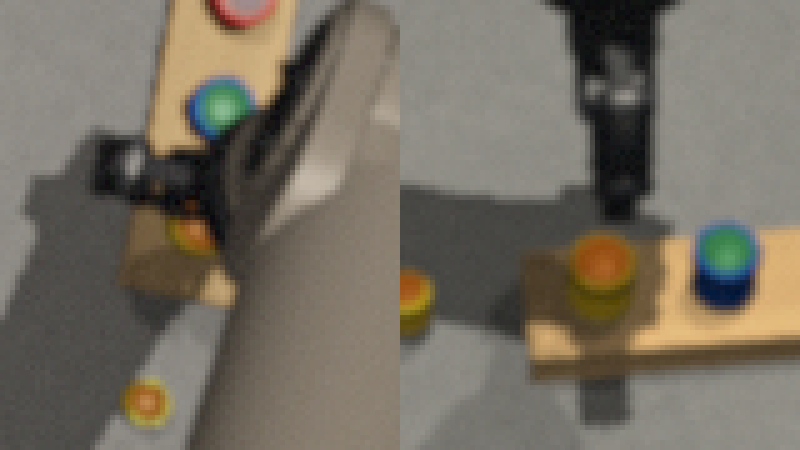

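The gripper is above the amber cell, with the side view showing the fingers over it at crop (605,265). I'll descend and grip.

```bash
python3 -m handwheel '[[1,[0.004,-0.008,0.1],0],[1,[0.004,-0.008,0.2],0],[1,[0.004,-0.008,0.28],0],[1,[0.004,-0.008,0.33],0],[1,[0.004,-0.008,0.35],0],[1,[0.004,-0.008,0.35],0],[1,[0.004,-0.008,0.35],0]]' 30; python3 to.py 462,-178,46
```

```text
time: 3.8
position: [461.2, -180.6, 46.8]
tool_rot: [[-0.969, 0.248, 0.002], [0.248, 0.969, -0.0], [-0.002, 0.0, -1.0]]
force: [0.2, 0.2, -0.4]
finger_gap: 85.5
grasp_force: 0.0
462,-178,46 [-0.     0.009  0.003]
t 3.8 pos [ 461.2 -180.6   46.8] toolx deg 165.61 tilt [ 1.7e-03 -1.0e-04 -1.0e+00] F [ 0.2  0.2 -0.4] gap 85.5 grip 0.0
```

```bash
python3 -m handwheel '[[0,[0,0.009,0.003],0],[-0.1,[0,0.009,0.003],0],[-0.2,[0,0.009,0.003],0],[-0.3,[0,0.009,0.003],0],[-1,[0,0.009,0.003],0],[-1,[0,0.009,0.003],0],[-1,[0,0.009,0.003],0],[-1,[0,0.009,0.003],0],[-1,[0,0.009,0.003],0],[-1,[0,0.009,0.003],0]]' 30; python3 to.py 462,-178,46
```

```text
time: 4.8
position: [461.3, -178.2, 45.5]
tool_rot: [[-0.968, 0.249, 0.001], [0.249, 0.968, 0.0], [-0.001, 0.001, -1.0]]
force: [-1.2, 1.4, 5.5]
finger_gap: 32.8
grasp_force: 29.7
462,-178,46 [-0.002  0.001 -0.002]
t 4.8 pos [ 461.3 -178.2   45.5] toolx deg 165.57 tilt [ 7.e-04  4.e-04 -1.e+00] F [-1.2  1.4  5.5] gap 32.8 grip 29.73524808883667
```

```bash
python3 -m handwheel '[[-1,[0,0,-0.03],0],[-1,[0,0,-0.08],0],[-1,[0,0,-0.2],0],[-1,[0,0,-0.35],0],[-1,[0,0,-0.5],0],[-1,[0,0,-0.5],0],[-1,[0,0,-0.5],0]]'; python3 to.py 490,0,180 530,144,180
```

```text
time: 5.5
position: [461.3, -178.0, 195.9]
tool_rot: [[-0.969, 0.249, 0.002], [0.249, 0.969, 0.0], [-0.002, 0.001, -1.0]]
force: [-0.8, 0.4, -2.2]
finger_gap: 33.0
grasp_force: 30.2
490,0,180 [0.055 0.599 0.053]
530,144,180 [0.045 1.097 0.054]
t 5.5 pos [ 461.3 -178.   195.9] toolx deg 165.58 tilt [ 2.2e-03  5.0e-04 -1.0e+00] F [-0.8  0.4 -2.2] gap 33.0 grip 30.173662304878235
```

```bash
python3 -m handwheel '[[-1,[0.05,0.6,0.05],-0.22],[-1,[0.05,0.6,0.05],-0.22],[-1,[0.05,0.6,0.05],-0.22],[-1,[0.05,0.6,0.05],-0.22],[-1,[0.05,0.6,0.05],-0.22],[-1,[0.05,0.6,0.05],-0.22]]'; python3 to.py 533.4,144.3,170
```

```text
time: 6.1
position: [489.8, 0.2, 178.3]
tool_rot: [[-0.991, 0.134, -0.004], [0.134, 0.991, -0.001], [0.004, -0.002, -1.0]]
force: [-0.1, -0.4, -1.1]
finger_gap: 32.9
grasp_force: 30.3
533.4,144.3,170 [-0.08   0.495  0.026]
t 6.1 pos [4.898e+02 2.000e-01 1.783e+02] toolx deg 172.28 tilt [-0.004  -0.0014 -1.    ] F [-0.1 -0.4 -1.1] gap 32.9 grip 30.284013748168945
```

```bash
python3 -m handwheel '[[-1,[-0.08,0.495,0.1],0],[-1,[-0.08,0.495,0.1],0],[-1,[-0.08,0.495,0.1],0],[-1,[-0.08,0.495,0.1],0],[-1,[-0.08,0.495,0.1],0],[-1,[-0.08,0.495,0.1],0]]'; python3 to.py 533.4,144.3,140; python3 - <<'E'
from h import *
S=eyes.snapshot("side");p=np.array(env.get_state()["position"])
for z in(-36,-22,-5): print(z,proj("side",p+[0,0,z]).round(1))
for b,A,c in blobs("side",S,(18,120,60),(36,255,255),(290,110,350,200)): print(b,A,cv2.boundingRect(c))
print("pocket px",proj("side",[533.4,144.3,65]).round(1))
cv2.imwrite("pics/h1.png",cv2.resize(S[115:205,275:375],None,fx=6,fy=6,interpolation=3)[:,:,::-1])
E
```

```text
time: 6.7
position: [534.9, 140.8, 149.6]
tool_rot: [[-0.99, 0.14, -0.001], [0.14, 0.99, -0.002], [0.001, -0.002, -1.0]]
force: [-0.3, -1.2, -1.5]
finger_gap: 33.1
grasp_force: 30.3
533.4,144.3,140 [0.007 0.011 0.032]
t 6.7 pos [534.9 140.8 149.6] toolx deg 171.97 tilt [-0.0013 -0.0019 -1.    ] F [-0.3 -1.2 -1.5] gap 33.1 grip 30.313146114349365
-36 [318.4 166.7]
-22 [318.4 163. ]
-5 [318.3 158.4]
[313.75 160.54] 24 (312, 156, 4, 10)
pocket px [317.5 178.6]
```

View pics/h1.png

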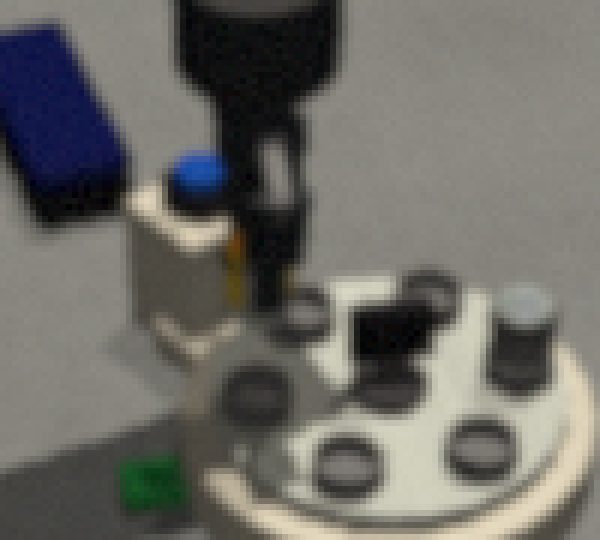

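The side view shows the cell in the fingers, centred at about (318.7,161) in full-image pixels, within about a pixel of the TCP projection. The empty pocket is right below it at (318,180). I'll lower to just above the rim first.

```bash
python3 -m handwheel '[[-1,[0.005,0.008,0.1],0],[-1,[0.005,0.008,0.12],0],[-1,[0.005,0.008,0.12],0],[-1,[0.005,0.008,0.12],0],[-1,[0.005,0.008,0.12],0],[-1,[0.005,0.008,0.12],0]]'; python3 to.py 533.6,144.3,90; sleep 0; python3 - <<'E'
from h import *
import numpy as np
P=[]
for _ in range(4):
    eyes.snapshot("side"); P.append(env.get_state()["position"])
print(np.round(P,1).tolist())
E
```

```text
time: 7.35
position: [534.8, 146.4, 115.0]
tool_rot: [[-0.991, 0.136, 0.002], [0.136, 0.991, 0.001], [-0.001, 0.001, -1.0]]
force: [0.9, 0.8, -1.2]
finger_gap: 33.1
grasp_force: 30.3
533.6,144.3,90 [ 0.003 -0.008  0.083]
t 7.35 pos [534.8 146.4 115. ] toolx deg 172.17 tilt [ 1.6e-03  8.0e-04 -1.0e+00] F [ 0.9  0.8 -1.2] gap 33.1 grip 30.333791971206665
[[534.6, 146.5, 114.9], [534.5, 146.5, 114.7], [534.4, 146.5, 114.5], [534.3, 146.5, 114.4]]
```

```bash
python3 -m handwheel '[[-1,[0.001,-0.008,0],0],[-1,[0.001,-0.008,0],0],[-1,[0.001,-0.008,0.02],0],[-1,[0.001,-0.008,0.03],0],[-1,[0.001,-0.008,0.04],0],[-1,[0.001,-0.008,0.05],0],[-1,[0.001,-0.008,0.055],0],[-1,[0.001,-0.008,0.055],0]]'; python3 to.py 533.6,144.3,88.5
```

```text
time: 8.35
position: [533.3, 144.0, 97.3]
tool_rot: [[-0.991, 0.136, -0.0], [0.136, 0.991, -0.0], [0.0, -0.0, -1.0]]
force: [-0.1, 0.4, -0.9]
finger_gap: 32.8
grasp_force: 30.3
533.6,144.3,88.5 [-0.001  0.001  0.029]
t 8.35 pos [533.3 144.   97.3] toolx deg 172.18 tilt [-4.e-04 -2.e-04 -1.e+00] F [-0.1  0.4 -0.9] gap 32.8 grip 30.333598852157593
```

```bash
python3 -m handwheel '[[-1,[0,0,0.01],0],[-1,[0,0,0.018],0],[-1,[0,0,0.024],0],[-1,[0,0,0.029],0],[-1,[0,0,0.029],0],[-1,[0,0,0.029],0]]'; python3 to.py 533.6,144.3,88.5
```

```text
time: 8.95
position: [533.5, 144.1, 88.9]
tool_rot: [[-0.991, 0.136, 0.0], [0.136, 0.991, 0.0], [-0.0, 0.0, -1.0]]
force: [0.9, 0.8, -0.9]
finger_gap: 33.2
grasp_force: 30.4
533.6,144.3,88.5 [-0.     0.001  0.001]
t 8.95 pos [533.5 144.1  88.9] toolx deg 172.17 tilt [ 0.e+00  1.e-04 -1.e+00] F [ 0.9  0.8 -0.9] gap 33.2 grip 30.42355477809906
```

No contact with the floor yet, so I'll press on a little until the force shows it.

```bash
python3 -m handwheel '[[-1,[0,0,0.003],0],[-1,[0,0,0.003],0],[-1,[0,0,0.003],0],[-1,[0,0,0.003],0]]'; python3 to.py 533.6,144.3,88.5
```

```text
time: 9.35
position: [533.7, 144.2, 88.5]
tool_rot: [[-0.991, 0.136, 0.0], [0.136, 0.991, 0.001], [-0.0, 0.001, -1.0]]
force: [-1.7, -0.1, 6.1]
finger_gap: 33.2
grasp_force: 30.8
533.6,144.3,88.5 [0.001 0.    0.   ]
t 9.35 pos [533.7 144.2  88.5] toolx deg 172.18 tilt [ 5.e-04  6.e-04 -1.e+00] F [-1.7 -0.1  6.1] gap 33.2 grip 30.81636071205139
```

The floor force appears at the expected height, so the cell is home. I'll release and rise.

```bash
python3 -m handwheel '[[-0.1,[0,0,-0.001],0],[0.1,[0,0,-0.001],0],[0.4,[0,0,-0.001],0],[0.4,[0,0,-0.001],0],[0.4,[0,0,-0.001],0],[0.4,[0,0,-0.001],0],[0.4,[0,0,-0.05],0],[0.4,[0,0,-0.15],0],[0.4,[0,0,-0.25],0],[0.4,[0,0,-0.25],0],[0.4,[0,0,-0.25],0]]'; python3 to.py 600.6,135.2,160
```

```text
time: 10.45
position: [534.1, 144.3, 164.4]
tool_rot: [[-0.991, 0.136, 0.002], [0.136, 0.991, 0.001], [-0.002, 0.002, -1.0]]
force: [-0.2, -0.1, -0.5]
finger_gap: 59.9
grasp_force: 0.0
600.6,135.2,160 [-0.224  0.     0.015]
t 10.45 pos [534.1 144.3 164.4] toolx deg 172.18 tilt [ 0.0022  0.0014 -1.    ] F [-0.2 -0.1 -0.5] gap 59.9 grip 0.0
```

```bash
python3 -m handwheel '[[0.4,[-0.224,0,0],0],[0.4,[-0.224,0,0],0],[0.4,[-0.224,0,0],0],[0.4,[-0.224,0,0],0],[0.4,[-0.224,0,0],0]]'; python3 to.py 600.6,135.2,94;  python3 - <<'E'
from h import *
S=eyes.snapshot("side")
for z in(53+14,53+44,101): print(z,proj("side",[533.6,144.2,z]).round(1))
for b,A,c in blobs("side",S,(18,120,60),(36,255,255),(290,110,350,200)): print(b,A,cv2.boundingRect(c))
cv2.imwrite("pics/h2.png",cv2.resize(S[115:205,275:375],None,fx=6,fy=6,interpolation=3)[:,:,::-1])
E
```

```text
time: 10.95
position: [598.5, 135.2, 162.3]
tool_rot: [[-0.991, 0.136, -0.002], [0.136, 0.991, 0.0], [0.002, -0.0, -1.0]]
force: [-0.4, 0.9, -0.2]
finger_gap: 59.9
grasp_force: 0.0
600.6,135.2,94 [-0.008  0.001  0.228]
t 10.95 pos [598.5 135.2 162.3] toolx deg 172.21 tilt [-2.5e-03  1.0e-04 -1.0e+00] F [-0.4  0.9 -0.2] gap 59.9 grip 0.0
67 [317.6 178.1]
97 [317.6 170.5]
101 [317.6 169.5]
[317.83 177.  ] 92 (313, 170, 11, 13)
```

View pics/h2.png

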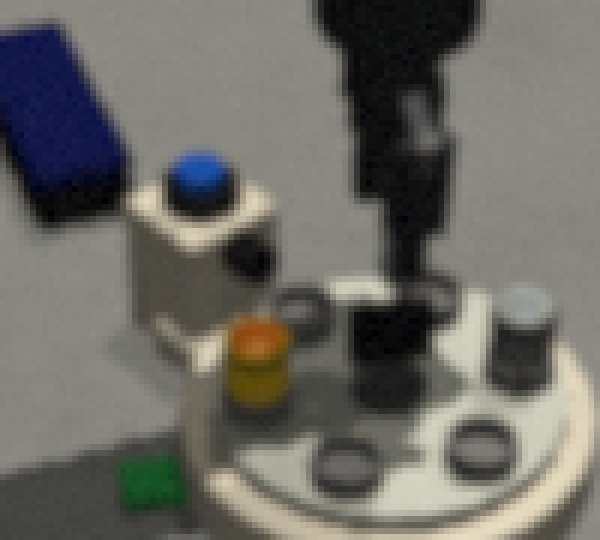

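The amber cell stands upright in the load pocket at crop (260,365), seated like the grey cell, and the gripper is above the knob. I'll lower onto the knob and grip it.

```bash
python3 -m handwheel '[[0.4,[-0.005,0,0.08],0],[0.4,[-0.005,0,0.16],0],[0.4,[-0.005,0,0.2],0],[0.4,[-0.005,0,0.225],0],[0.4,[-0.005,0,0.225],0],[0.4,[-0.005,0,0.225],0],[-0.3,[-0.005,0,0.225],0],[-0.5,[-0.005,0,0.225],0],[-1,[-0.005,0,0.225],0],[-1,[-0.005,0,0.225],0],[-1,[-0.005,0,0.225],0],[-1,[-0.005,0,0.225],0]]' 40; python3 to.py 600.6,135.2,94
```

```text
time: 12.2
position: [602.0, 135.7, 96.2]
tool_rot: [[-0.991, 0.135, 0.001], [0.135, 0.991, 0.001], [-0.001, 0.002, -1.0]]
force: [-0.6, 2.0, 5.6]
finger_gap: 13.6
grasp_force: 41.7
600.6,135.2,94 [ 0.005 -0.002  0.007]
t 12.2 pos [602.  135.7  96.2] toolx deg 172.22 tilt [ 0.0011  0.0014 -1.    ] F [-0.6  2.   5.6] gap 13.6 grip 41.7405241727829
```

```bash
python3 -m handwheel '[[-1,[0,0,0],0.15],[-1,[0,0,0],0.3],[-1,[0,0,0],0.45],[-1,[0,0,0],0.6],[-1,[0,0,0],0.75],[-1,[0,0,0],0.9],[-1,[0,0,0],1],[-1,[0,0,0],1],[-1,[0,0,0],1]]'; python3 to.py 600.6,135.2,94
```

```text
time: 13.1
position: [602.1, 135.8, 96.2]
tool_rot: [[-0.79, 0.613, 0.001], [0.613, 0.79, 0.001], [0.0, 0.002, -1.0]]
force: [-0.7, 3.3, 6.2]
finger_gap: 13.0
grasp_force: 41.9
600.6,135.2,94 [ 0.003 -0.005  0.007]
t 13.1 pos [602.1 135.8  96.2] toolx deg 142.22 tilt [ 0.0011  0.0015 -1.    ] F [-0.7  3.3  6.2] gap 13.0 grip 41.85762047767639
```

```bash
python3 -m handwheel '[[-1,[0,0,0],0.15],[-1,[0,0,0],0.3],[-1,[0,0,0],0.45],[-1,[0,0,0],0.6],[-1,[0,0,0],0.75],[-1,[0,0,0],0.9],[-1,[0,0,0],1],[-1,[0,0,0],1],[-1,[0,0,0],1],[-1,[0,0,0],1]]'; python3 to.py 600.6,135.2,94
```

```text
time: 14.1
position: [602.2, 136.0, 96.2]
tool_rot: [[-0.378, 0.926, 0.001], [0.926, 0.378, 0.002], [0.001, 0.002, -1.0]]
force: [-0.2, 3.8, 4.3]
finger_gap: 13.4
grasp_force: 41.9
600.6,135.2,94 [-0.    -0.006  0.007]
t 14.1 pos [602.2 136.   96.2] toolx deg 112.22 tilt [ 0.0013  0.0018 -1.    ] F [-0.2  3.8  4.3] gap 13.4 grip 41.85291051864624
```

```bash
python3 -m handwheel '[[-0.3,[0,0,0],0],[0.2,[0,0,0],0],[0.2,[0,0,0],0],[0.2,[0,0,0],0],[0.2,[0,0,0],0],[0.2,[0,0,-0.05],0],[0.2,[0,0,-0.15],0],[0.2,[0,0,-0.3],0],[0.2,[0,0,-0.3],0],[0.2,[0,0,-0.3],0]]'; python3 to.py 544.5,274.4,180; python3 - <<'E'
from h import *
S=eyes.snapshot("side")
a=3.008-np.pi/3
print("expect",proj("side",[600.6+68*np.cos(a),135.2+68*np.sin(a),85]).round(1))
for b,A,c in blobs("side",S,(18,120,60),(36,255,255),(290,110,350,200)): print(b,A,cv2.boundingRect(c))
cv2.imwrite("pics/h3.png",cv2.resize(S[115:205,275:375],None,fx=6,fy=6,interpolation=3)[:,:,::-1])
E
```

```text
time: 15.1
position: [602.6, 134.7, 187.8]
tool_rot: [[-0.377, 0.926, 0.004], [0.926, 0.377, 0.002], [0.0, 0.004, -1.0]]
force: [-0.5, 0.8, -0.6]
finger_gap: 51.0
grasp_force: 0.0
544.5,274.4,180 [ 0.504 -0.004  0.026]
t 15.1 pos [602.6 134.7 187.8] toolx deg 112.17 tilt [ 0.0035  0.0016 -1.    ] F [-0.5  0.8 -0.6] gap 51.0 grip 0.0
expect [324.9 160. ]
[323.6  162.26] 97 (318, 155, 12, 14)
```

View pics/h3.png

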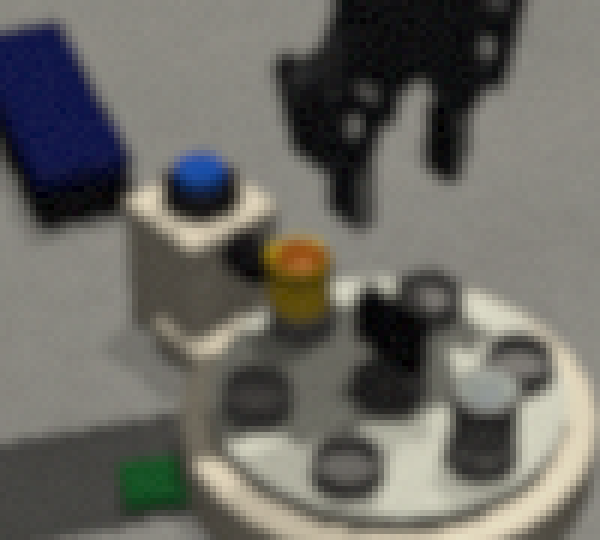

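The carousel has turned one click: the amber cell is at the tube at crop (298,290), the load pocket is empty and the grey cell has moved along. Now the button.

```bash
python3 -m handwheel '[[-1,[0.504,-0.004,0],0],[-1,[0.504,-0.004,0],0],[-1,[0.504,-0.004,0],0],[-1,[0.504,-0.004,0],0],[-1,[0.504,-0.004,0.08],0],[-1,[0.504,-0.004,0.12],0],[-1,[0.504,-0.004,0.12],0],[-1,[0.504,-0.004,0.12],0],[-1,[0.504,-0.004,0.12],0]]' 20; python3 to.py 544.5,274.4,126
```

```text
time: 16.05
position: [544.1, 273.8, 150.2]
tool_rot: [[-0.376, 0.926, 0.001], [0.926, 0.376, 0.001], [0.0, 0.001, -1.0]]
force: [0.1, 0.2, -0.5]
finger_gap: 0.0
grasp_force: 0.0
544.5,274.4,126 [0.001 0.002 0.081]
t 16.05 pos [544.1 273.8 150.2] toolx deg 112.12 tilt [ 1.e-03  5.e-04 -1.e+00] F [ 0.1  0.2 -0.5] gap 0.0 grip 0.0
```

```bash
python3 -m handwheel '[[-1,[0,0,0.04],0],[-1,[0,0,0.07],0],[-1,[0,0,0.08],0],[-1,[0,0,0.09],0],[-1,[0,0,0.09],0],[-1,[0,0,0.09],0]]'; python3 to.py 544.5,274.4,120
```

```text
time: 16.65
position: [543.0, 274.2, 122.7]
tool_rot: [[-0.377, 0.926, -0.001], [0.926, 0.377, -0.0], [0.0, -0.001, -1.0]]
force: [-2.4, -0.6, 4.0]
finger_gap: 0.1
grasp_force: 1.6
544.5,274.4,120 [-0.001  0.005  0.009]
t 16.65 pos [543.  274.2 122.7] toolx deg 112.18 tilt [-9.e-04 -0.e+00 -1.e+00] F [-2.4 -0.6  4. ] gap 0.1 grip 1.5754204988479614
```

```bash
python3 -m handwheel '[[-1,[0,0,0.006],0],[-1,[0,0,0.012],0],[-1,[0,0,0.016],0],[-1,[0,0,0.016],0],[-1,[0,0,0.016],0],[-1,[0,0,0.016],0]]'; python3 to.py 544.5,274.4,120
```

```text
time: 17.25
position: [543.5, 274.3, 119.7]
tool_rot: [[-0.377, 0.926, -0.0], [0.926, 0.377, 0.001], [0.001, 0.0, -1.0]]
force: [-6.4, -2.9, 14.4]
finger_gap: 0.0
grasp_force: 7.4
544.5,274.4,120 [-0.001  0.003 -0.001]
t 17.25 pos [543.5 274.3 119.7] toolx deg 112.17 tilt [-5.0e-04  1.4e-03 -1.0e+00] F [-6.4 -2.9 14.4] gap 0.0 grip 7.351955036865547
```

14 N at full travel, so the button has bottomed out. I'll release, back off and check.

```bash
python3 -m handwheel '[[-1,[0,0,0],0],[-1,[0,0,-0.03],0],[-1,[0,0,-0.1],0],[-1,[0,0,-0.25],0],[-1,[0,0,-0.4],0],[-1,[0,0,-0.4],0],[-1,[0.3,0,-0.4],0],[-1,[0.3,0,-0.4],0],[-1,[0.3,0,-0.4],0],[-1,[0.3,0,-0.4],0]]'; python3 to.py; python3 - <<'E'
from h import *
S=eyes.snapshot("side");T=eyes.snapshot("top")
o=np.hstack([cv2.resize(S[115:215,275:375],(400,400),interpolation=3),cv2.resize(T[125:225,225:325],(400,400),interpolation=3)])
cv2.imwrite("pics/h4.png",o[:,:,::-1])
E
```

```text
time: 18.25
position: [508.9, 359.0, 237.0]
tool_rot: [[-0.38, 0.925, 0.001], [0.925, 0.38, -0.0], [-0.001, 0.0, -1.0]]
force: [-0.4, -0.5, 0.7]
finger_gap: 0.1
grasp_force: 0.0
t 18.25 pos [508.9 359.  237. ] toolx deg 112.36 tilt [ 5.e-04 -4.e-04 -1.e+00] F [-0.4 -0.5  0.7] gap 0.1 grip 0.0
```

View pics/h4.png

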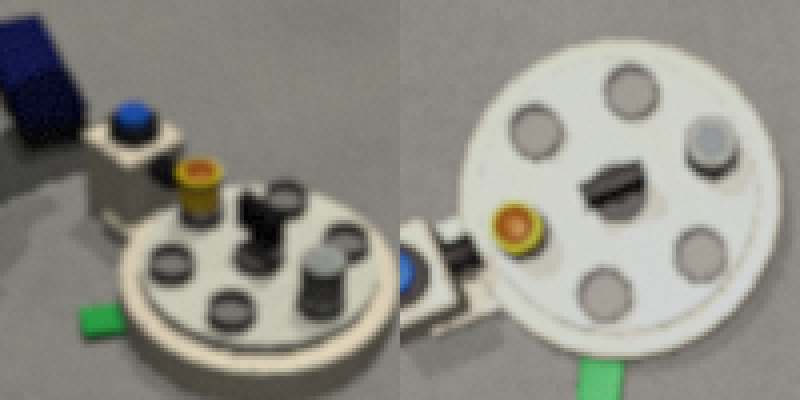

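The picture shows the amber cell seated at the head (side crop (198,190), top crop (517,228)). The grey cell is in its pocket, the button is back out and the arm is clear.

```bash
python3 -c "
from workcell import env
print(env.job_done())"
```

```text
the job is handed in; nothing more can be done
None
```

The job is handed in at about 18 s: the amber cell is seated in its pocket and clicked in at the reading head, and the blue button was pressed fully down and released, with the arm clear.

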